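# Pin the knife chest shut

## Robot

A 6-joint arm with a two-finger parallel gripper is mounted at the origin on the work surface. World frame = base frame: x ahead of the robot, y to its left, z up, the work surface at z = 0. Lengths are in m, angles in rad, forces in N, time in s.
With the tool pointing down it reaches from about 0.375 to 0.9 m from the base axis. Payload 3.1 kg.
Tool frame: the origin (TCP) lies on the centre line of the jaws, within the pads' length; the fingertips stand 19 mm ahead of it and the grasp point (between the pads) is the TCP; z points along the fingers, y is the direction in which the jaws open and shut (so a half turn about z gives the same grasp; the last joint's range is limited). The gripper opens to 85 mm and grips with 20 to 120 N. Pads are 22 mm wide; open, the fingers measure 114 mm over their backs; the gripper's body (76 mm by 85 mm) begins 54 mm behind the grasp point. The pads swing forward as they close: fully open they stand 13 mm farther back than shut.
Start: joints at [-1.458, 0.527, 1.433, -0, 1.181, -0.178], TCP at [0.179, -0.599, 0.25] pointing down, gripper open.
Joint ranges: [-3.08, 3.08], [-0.75, 2.2], [0.22, 2.44], [-1.43, 4.57], [0, 2.65], [-2.85, 2.85]. Speed limits (rad/s): [2.79, 2.79, 3.14, 3.14, 3.14, 3.14].

## Interface

Orientations are given as a unit quaternion [x, y, z, w].
In Python, from station import manip, imaging, workorder gives the robot as it stands.
- The arm moves only by the shell command python3 -m creep 'ROWS' [FORCE]. ROWS is a JSON object of lists of equal length, an entry for each row: "claw": the finger opening in cm, from 0 to 8.54; "dp": the shift along the tool's x, y, z in cm, a list of three; "roll": the turn about the tool's z in rad. In form: {"claw": [claw, ...], "dp": [[dx, dy, dz], ...], "roll": [roll, ...]}. A call has 1 to 12 rows; each row is the pose to reach, as a shift and turn from the pose commanded when the call began, along the tool's axes at that moment; what a row does not reach only later rows make up. A row lasts 1/10 s, in which the tool goes at most 50 mm and 8.59 degrees, less where a joint would pass 70% of its speed; a pose out of reach is approached as far as the arm can. A call with a gripper value outside its range is refused whole. The fingers move at their own pace and stop on an object; FORCE is the grip in N (left out, the last holds). Time passes only in rows, so rows that repeat a pose let the fingers close. It gives the time, the measured TCP pose, the force and the opening at its end, in the units of the state.
- manip.sense(): the state, without advancing time (a new reading comes with each control period).
- imaging.snapshot(name): name is "scene" or "side" or "wrist"; returns a dict with "image" (420x560x3 uint8, red, green, blue), "z_map" (420x560 float32, m along the optical axis (not along the pixel's ray), 0 where there is no reading), "vfov" (degrees; the focal length in pixels is half the picture's height over the tangent of half this angle, whatever the lens; pixels are square), "cx", "cy" (the principal point, pixels), "R" (3x3) and "t" (3): a world point X has camera coordinates R X + t. Camera axes: x right, y down, z forward; pixel columns grow to the right and rows downward; lengths in m; the calibration is good to about 2 mm. A picture is of the moment at which its call begins.
- workorder.sign_off(): hands the job in, once; it reports no verdict.
The state is a dict: "t": time; "q": joint angles; "qd": joint speeds; "tau": joint torques, N m; "tcp_pos": TCP position; "tool_rot": TCP orientation; "force": force on the tool from outside, world axes, zero at the start; "ft_torque": the same for the moment, N m; "finger_gap": opening from 0.0 (shut) to 1.0 (fully open).
Only numpy, scipy, OpenCV 4.12 (cv2) and the standard library are available. Lean on these libraries where they do the work, as an engineer would, in place of code of your own. Each camera call takes 0.05 s, during which the arm holds its last target.

## Task

Lock the red wooden knife chest: swing the steel hasp on its front right down over the staple, then take the steel locking pin with the flat collar out of the wooden tool block and push it down through the staple's loop, in front of the hasp, until its collar sits on the loop. Let go and leave the pin standing there.

Things in the scene. Friction and masses are not known exactly. Their poses are not given: they have to be found in the camera images.
- hasp (a joint): Hasp angle, rad: 0 = hanging flat on the chest's front, staple through its slot; 1.57 = sticking straight out; more = leaning up; stop 2.7. Stiff hinge (0.08 N m): it stays where left and never falls by itself. Push its outer face round and at last against the chest, e.g. 35 mm from the hinge, which is above the staple.
- hinge (a point): Middle of the hasp's level hinge axis (along y; x points into the chest, z up), 118 mm above the table, 4 mm in front of the chest's front. Hasp: steel plate 4 mm thick, 56 wide, 91 long from here; plain to 48 mm, then a 40 mm wide slot to 79 mm. Red chest with dark lid, fixed, 130 mm high, 280 along the front, 180 deep. The staple point is 28 mm farther out and 51 mm lower.
- staple (a point): Point in the loop of the steel staple that stands out level from the chest's front, level with its top, 67 mm above the table. x points into the chest, y along its front, z up. Opening 22 mm wide (y); in x from the outer bar 14 mm in front (-x) to the shut hasp's face 26 mm behind (+x). Bars 6 mm wide, 8 high. Free below. Seated, the pin's middle is 4 mm below this point.
- pin_mid (a point): Middle of the steel locking pin, z up its axis. Round, 102 mm long, 150 g: handle 20 mm diameter (10 to 51 mm above this point), flat collar 34 mm diameter (4 to 10 mm above), shank 12 mm, last 14 mm tapered. Upright, loose, collar on top of a fixed wooden block 200x56x60 mm: 3 holes 65 mm apart along the pin's y. Other holes: wooden awl; steel punch, mushroom head, no collar.
There are look-alikes about, which are no part of the job. What is shaped like the part that bears pin_mid but purple is not meant.

How it is judged:
On the way:
1. the hasp is swung down over the staple (within 0.2 rad of shut) (value of joint hasp below 0.2 rad), for 0.2 s.
At the end, for the whole second after the job is handed in: The hasp is within 0.2 rad of shut; the locking pin stands at rest in the staple's loop within 0.25 rad of upright, its middle within 18 mm sideways of the loop's point and its collar no more than 8 mm above the loop (its middle between 14 mm below and 4 mm above the staple point) (value of joint hasp below 0.2 rad and horizontal distance between pin_mid and staple below 0.018 m and z of pin_mid in the frame of staple between -0.014 and 0.004 m and angle between pin_mid's own z axis and vertical below 0.25 rad and linear speed of pin below 0.03 m/s); the robot touches nothing.
It also fails if it takes over 58 s, if anything falls off the work surface, if the arm or the gripper's body presses on something with over 40 N, if the wrist force passes 120 N, or if a joint passes its speed limit or range.

## Working session

There is one attempt and no reset: what is moved stays moved. The work goes in short steps, Python scripts to look and compute and a shell command to move; the robot and the scene stay as the last step left them, time stands still between calls to the robot, and variables do not carry over. Pictures are saved under pics/ and viewed, and the job is handed in when it is done.

```bash
ls; mkdir -p pics; cat > h.py <<'E'
import numpy as np,cv2
from station import manip,imaging,workorder
def snap(n,f):
    s=imaging.snapshot(n); cv2.imwrite('pics/'+f+'.png',cv2.cvtColor(s['image'],cv2.COLOR_RGB2BGR)); np.savez('pics/'+f+'.npz',**s); return s
def foc(s): return s['image'].shape[0]/2/np.tan(np.radians(float(s['vfov']))/2)
def pts(s):
    z=s['z_map'];f=foc(s);v,u=np.mgrid[:z.shape[0],:z.shape[1]]
    c=np.stack([(u-s['cx'])/f*z,(v-s['cy'])/f*z,z],-1)
    P=(c-s['t'])@s['R']; P[z==0]=np.nan; return P
def proj(s,X):
    c=s['R']@np.array(X)+s['t'];f=foc(s);return c[0]/c[2]*f+s['cx'],c[1]/c[2]*f+s['cy']
def ray(s,u,v,z):
    d=s['R'].T@np.array([(u-s['cx'])/foc(s),(v-s['cy'])/foc(s),1]);o=-s['R'].T@s['t'];return o+d*(z-o[2])/d[2]
E
python3 - <<'E'
from h import *
for n in ['scene','side','wrist']:
    s=snap(n,n+'0');print(n,s['vfov'],-s['R'].T@s['t'],s['R'][2])
st=manip.sense();print(st)
E
```

```text
pics
scene 51.132634487450694 [ 1.27756931 -0.267321    0.58495599] [-0.81518618  0.24770211 -0.52356007]
side 53.66989770674478 [0.53464406 0.42930797 0.69190337] [ 0.01103771 -0.63042324 -0.77617312]
wrist 66.33797194221029 [ 0.25413943 -0.57590588  0.37274429] [-0.29254851 -0.08665874 -0.95231593]
{'t': 0.15, 'q': array([-1.45848229e+00,  5.28257496e-01,  1.43365095e+00,  1.09799010e-05,
        1.18141816e+00, -1.78510495e-01]), 'qd': array([-0.00109448, -0.00173435, -0.00172086,  0.00041138, -0.00021321,
        0.00111131]), 'tau': array([ 4.63409451e-04, -4.42744839e+01, -1.78275794e+01, -2.55329469e-04,
        5.61279783e-03, -4.47083821e-06]), 'tcp_pos': array([ 0.17917672, -0.59819904,  0.24954174]), 'tool_rot': array([ 9.89446184e-01,  1.44898234e-01,  3.37645419e-05, -8.66333028e-04]), 'force': array([0.15539244, 0.16956541, 0.53922127]), 'ft_torque': array([ 0.01631788,  0.01153109, -0.00808959]), 'finger_gap': 1.0038196388092804}
```

View pics/scene0.png

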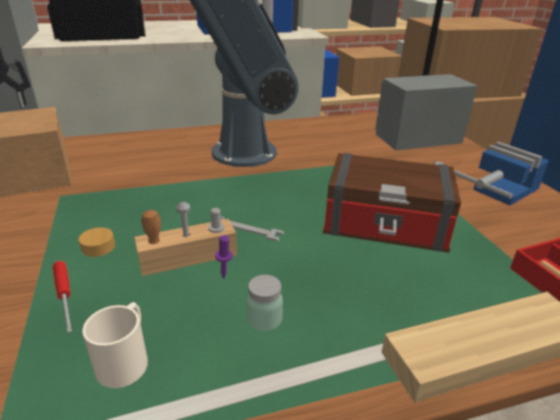

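View pics/side0.png

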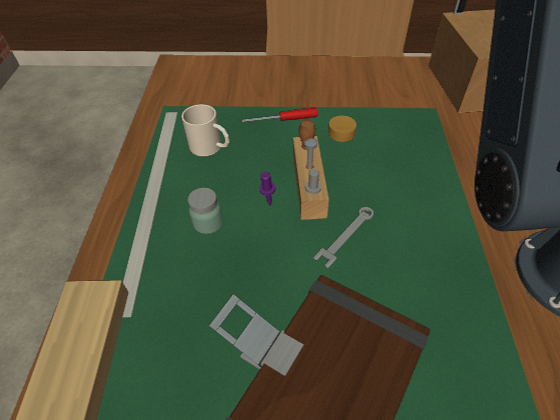

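View pics/wrist0.png

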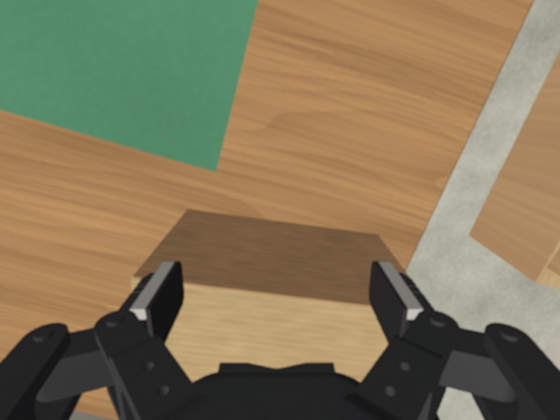

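The scene view shows the chest with its staple at (388,225). The block holds the awl (151,222), the punch (183,215) and the collared pin (216,218). In the side view the hasp sticks out at about (245,335) and the pin is at (313,183). Next I'll measure these.

```bash
python3 - <<'E'
from h import *
S=dict(np.load('pics/scene0.npz'));D=dict(np.load('pics/side0.npz'))
for n,s,L in [('scene',S,[(216,213),(216,224),(183,207),(388,224),(388,212),(393,193),(380,226),(396,226),(340,220),(440,225),(334,210),(447,222),(388,240)]),('side',D,[(314,174),(313,187),(311,145),(235,297),(213,325),(271,334),(245,363),(283,335),(302,350),(262,350),(300,370),(225,310),(313,212)])]:
    P=pts(s)
    for u,v in L: print(n,u,v,P[v,u].round(4))
for n in ['scene0','side0']:
    im=cv2.imread(f'pics/{n}.png')
    a=im[170:260,300:480] if n=='scene0' else im[280:390,190:330]
    b=im[180:290,120:260] if n=='scene0' else im[110:230,240:380]
    a=cv2.resize(a,(560,int(560*a.shape[0]/a.shape[1])),interpolation=2);cv2.imwrite(f'pics/{n}a.png',a)
    b=cv2.resize(b,(560,int(560*b.shape[0]/b.shape[1])),interpolation=2);cv2.imwrite(f'pics/{n}b.png',b)
    cv2.imwrite(f'pics/{n}c.png',np.vstack([a,b])[:600] if 0 else cv2.resize(np.hstack([a[:280],b[:280]]),(800,200)))
E
```

```text
scene 216 213 [ 0.506  -0.1673  0.1016]
scene 216 224 [ 0.5083 -0.1691  0.0762]
scene 183 207 [ 0.515  -0.2327  0.1312]
scene 388 224 [0.5663 0.2042 0.0518]
scene 388 212 [0.5608 0.2025 0.0801]
scene 393 193 [0.5668 0.2024 0.1313]
scene 380 226 [0.5888 0.1706 0.0666]
scene 396 226 [0.576  0.219  0.0502]
scene 340 220 [0.513  0.1124 0.0437]
scene 440 225 [0.6216 0.2961 0.0694]
scene 334 210 [0.5058 0.0984 0.0683]
scene 447 222 [0.6276 0.3069 0.0792]
scene 388 240 [0.5688 0.2102 0.0088]
side 314 174 [ 0.4988 -0.1602  0.1075]
side 313 187 [ 0.4993 -0.1594  0.0709]
side 311 145 [ 0.5048 -0.2197  0.131 ]
side 235 297 [0.6203 0.1415 0.157 ]
side 213 325 [0.6464 0.1844 0.1559]
side 271 334 [0.5677 0.1832 0.1262]
side 245 363 [6.162e-01 1.801e-01 2.000e-04]
side 283 335 [0.5503 0.1864 0.1307]
side 302 350 [0.5234 0.2081 0.1316]
side 262 350 [0.5793 0.2065 0.1251]
side 300 370 [0.5261 0.2351 0.1298]
side 225 310 [0.6321 0.1628 0.1584]
side 313 212 [ 0.4977 -0.1349  0.0202]
```

View pics/scene0a.png

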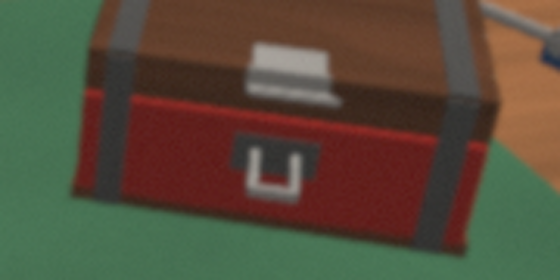

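View pics/side0a.png

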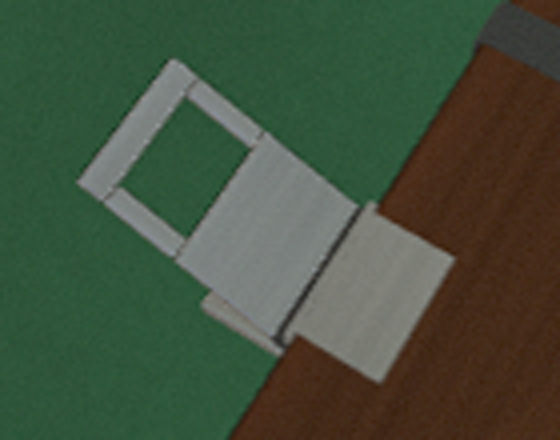

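View pics/side0b.png

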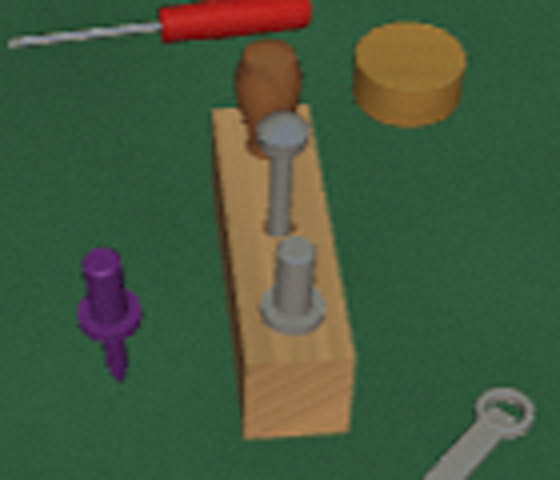

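```bash
python3 - <<'E'
from h import *
S=dict(np.load('pics/scene0.npz'));D=dict(np.load('pics/side0.npz'))
P=pts(S);Q=pts(D)
im=S['image'].astype(int);r,g,b=im[...,0],im[...,1],im[...,2]
m=(r>90)&(g<60)&(b<60); m[:160]=0;m[245:]=0;m[:,:325]=0;m[:,460:]=0
X=P[m];X=X[np.isfinite(X[:,0])];X=X[(X[:,2]>.01)&(X[:,2]<.09)]
# robust front line fit
A=X[:,:2].astype(np.float32)
vx,vy,x0,y0=cv2.fitLine(A,cv2.DIST_HUBER,0,.001,.001).ravel()
d=np.array([vx,vy]);d*=np.sign(d[1]);n=np.array([d[1],-d[0]]);c=np.array([x0,y0])
res=(A-c)@n;print('front dir',d,'n',n,len(A),'res std',res.std(),np.percentile(res,[5,50,95]))
al=(A-c)@d;print('extent',al.min(),al.max())
# grey hasp in side
im=D['image'].astype(int)
m=(im.max(2)-im.min(2)<22)&(im.min(2)>100);m[:285]=0;m[395:]=0;m[:,:195]=0;m[:,330:]=0
Y=Q[m];Y=Y[np.isfinite(Y[:,0])]
s=(Y[:,:2]-c)@n;a=(Y[:,:2]-c)@d
k=(s>.012)&(Y[:,2]>.12)
p=np.polyfit(s[k],Y[k,2],1);print('hasp slope',p,'angle',np.pi/2+np.arctan(p[0]),'std',np.std(Y[k,2]-np.polyval(p,s[k])))
print('hasp y ext',np.percentile(a[k],[1,99]),'s',s[k].max(),'z',Y[k,2].max())
w=k&(s<.045);print('mid plate y',np.percentile(a[w],[2,98]))
l=(s<-.003);print('leaf',np.percentile(a[l],[2,98]),s[l].min(),np.median(Y[l,2]))
# low grey (staple from side)
q=(Y[:,2]<.1);print('low',q.sum(),Y[q][:5],s[q][:5],a[q][:5])
# staple in scene
im=S['image'].astype(int)
m=(im.max(2)-im.min(2)<30)&(im.min(2)>130);m[:210]=0;m[245:]=0;m[:,:370]=0;m[:,410:]=0
v,u=np.nonzero(m);print('staple px',u.min(),u.max(),v.min(),v.max(),len(u))
R=P[m];s2=(R[:,:2]-c)@n;a2=(R[:,:2]-c)@d
for t in np.c_[u,v,s2,a2,R[:,2]][::6]:print(t.round(3))
print('c',c)
E
```

```text
front dir [0.4994366 0.8663504] n [ 0.8663504 -0.4994366] 2588 res std 0.0015877698 [-2.76080813e-03  3.01656564e-05  2.51134429e-03]
extent -0.1406524 0.13520294
hasp slope [0.50415605 0.11756843] angle 2.037763243724223 std 0.0011479651171675844
hasp y ext [-0.0289205   0.02583812] s 0.08521885875586646 z 0.16241537149196808
mid plate y [-0.02829685  0.02547126]
leaf [-0.02577414  0.02203501] -0.034083143931321475 0.13142845729862324
low 75 [[0.61415805 0.18910318 0.06778033]
 [0.61274845 0.18869601 0.06678506]
 [0.61572496 0.19016705 0.06641901]
 [0.6142829  0.18986375 0.06568886]
 [0.61259792 0.19029423 0.06687768]] [0.05116766 0.05014981 0.05199382 0.05089597 0.04922119] [0.01002845 0.00897169 0.0117327  0.01074972 0.01028113]
staple px 380 395 219 231 39
[ 3.81e+02  2.19e+02  1.20e-02 -1.80e-02  6.80e-02]
[3.94e+02 2.21e+02 1.20e-02 1.00e-02 6.80e-02]
[ 3.81e+02  2.23e+02  2.50e-02 -1.70e-02  6.60e-02]
[3.95e+02 2.24e+02 2.10e-02 1.30e-02 6.60e-02]
[ 3.82e+02  2.26e+02  3.90e-02 -1.50e-02  6.70e-02]
[3.95e+02 2.27e+02 3.40e-02 1.30e-02 6.60e-02]
[3.94e+02 2.30e+02 4.60e-02 1.10e-02 6.70e-02]
c [0.56482035 0.20597003]
```

```bash
python3 - <<'E'
from h import *
from scipy.optimize import least_squares
st=manip.sense()
S=dict(np.load('pics/scene0.npz'));D=dict(np.load('pics/side0.npz'))
allp=[]
for s,nm in ((S,'scene'),(D,'side')):
    P=pts(s);X=P.reshape(-1,3);X=X[np.isfinite(X[:,0])]
    k=(np.hypot(X[:,0]-.498,X[:,1]+.162)<.03)
    h=X[k&(X[:,2]>.070)&(X[:,2]<.103)];
    f=lambda p:np.hypot(h[:,0]-p[0],h[:,1]-p[1])-.010
    r=least_squares(f,[.498,-.165],loss='soft_l1',f_scale=.002);print(nm,len(h),r.x,np.abs(r.fun).mean(), 'top',np.percentile(X[k][:,2],[90,99]))
    t=X[k&(X[:,2]>.1045)];print(' top mean',t.mean(0),len(t)); 
    cl=X[k&(X[:,2]>.0635)&(X[:,2]<.068)];print(' collar mean',cl.mean(0),cl.min(0),cl.max(0))
    allp.append(h)
h=np.vstack(allp)
print(least_squares(lambda p:np.hypot(h[:,0]-p[0],h[:,1]-p[1])-.010,[.498,-.165],loss='soft_l1',f_scale=.002).x)
from scipy.spatial.transform import Rotation as Ro
print(Ro.from_quat(st['tool_rot']).as_matrix().round(3),st['tcp_pos'])
E
```

```text
scene 127 [ 0.49895953 -0.16835339] 0.0008090044849469099 top [0.101997  0.1076494]
 top mean [ 0.50161708 -0.16831004  0.10669101] 35
 collar mean [ 0.50561704 -0.16961812  0.06558169] [ 0.48745414 -0.1849581   0.06370299] [ 0.51617397 -0.15157422  0.0679101 ]
side 110 [ 0.50010202 -0.1686205 ] 0.0007022633988893323 top [0.10001415 0.10802728]
 top mean [ 0.50000243 -0.16608018  0.1068003 ] 58
 collar mean [ 0.50023071 -0.16192383  0.06598407] [ 0.48435654 -0.17868262  0.06351058] [ 0.51561056 -0.15041327  0.06796511]
[ 0.4993188 -0.1684867]
[[ 0.958  0.287 -0.   ]
 [ 0.287 -0.958  0.002]
 [ 0.    -0.002 -1.   ]] [ 0.17917672 -0.59819904  0.24954174]
```

```bash
python3 -m creep '{"claw":[0,0,0,0,0,0,0,0,0,0,0,0],"dp":[[1,-1,0],[3,-3,0],[6,-6,0],[9,-9,0],[12,-12,0],[15,-15,0],[18,-18,0],[21,-21,0],[24,-24,0],[27,-27,0],[29,-29,0],[30,-30,0]],"roll":[0.05,0.12,0.2,0.27,0.34,0.41,0.48,0.55,0.62,0.69,0.76,0.814]}' 30
cat >> h.py <<'E'
from scipy.spatial.transform import Rotation as Ro
C=np.array([.56482,.20597]);d=np.array([.49944,.86635]);n=np.array([.86635,-.49944])
def front(s,z,a=-.002): p=C+a*d+s*n; return np.array([p[0],p[1],z])
def go(T):
    st=manip.sense();R=Ro.from_quat(st['tool_rot']).as_matrix()
    th=np.arctan2(R[1,0],R[0,0]);print('t',st['t'],'tcp',st['tcp_pos'].round(4),'th',th.round(3),'gap',round(st['finger_gap'],3),'F',st['force'].round(1),'q6',st['q'][5].round(2),'z',R[:,2].round(3))
    print('dp cm',(R.T@(np.array(T)-st['tcp_pos'])*100).round(2),'roll to -.523',round(th+.523,3))
E
python3 -c "
from h import *
go(front(.045,.25))"
```

```text
t: 1.35
tcp_pos: [0.381, -0.2226, 0.2502]
tool_rot: [0.966, -0.259, -0.0, -0.001]
force: [-0.2, -0.0, 0.2]
finger_gap: 0.002
t 1.35 tcp [ 0.381  -0.2226  0.2502] th -0.523 gap 0.002 F [-0.2 -0.   0.2] q6 1.31 z [-0.     0.001 -1.   ]
dp cm [ -0.98 -46.11   0.06] roll to -.523 -0.0
```

```bash
python3 -m creep '{"claw":[0,0,0,0,0,0,0,0,0,0,0,0],"dp":[[0,-1,0],[0,-4,0],[0,-8.5,0],[0,-13,0],[0,-18,0],[-0.2,-23,0],[-0.4,-28,0],[-0.6,-33,0],[-0.8,-38,0],[-1,-42,0],[-1,-45,0],[-1,-46.1,0]],"roll":[0,0,0,0,0,0,0,0,0,0,0,0]}'
python3 -c "
from h import *
s=snap('side','s1')
go(front(.045,.194))"
```

```text
t: 2.55
tcp_pos: [0.6036, 0.1813, 0.2498]
tool_rot: [0.966, -0.257, 0.0, -0.0]
force: [0.5, 0.4, 0.4]
finger_gap: 0.004
t 2.6 tcp [0.6037 0.1813 0.2498] th -0.52 gap 0.0 F [0.6 0.6 0.7] q6 2.21 z [ 0.001  0.001 -1.   ]
dp cm [-0.1   0.02  5.58] roll to -.523 0.003
```

View pics/s1.png

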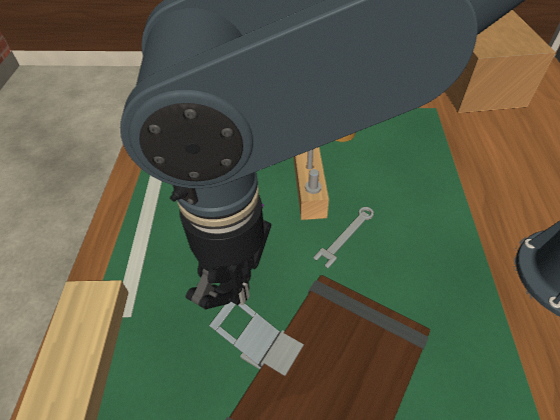

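The closed gripper at (228,285) is above the hasp at (245,335). Now I'll sweep the hasp down around its arc.

```bash
python3 -m creep '{"claw":[0,0,0,0,0,0,0,0,0,0,0,0],"dp":[[-0.1,0,2],[-0.1,0,5],[-0.1,0,6.5],[-0.1,0,8],[-0.1,0,9.2],[-0.1,0,10.3],[-0.1,0,11.1],[0,0,11.7],[0.1,0,12.3],[0,0,13.1],[-0.2,0,13.8],[-0.2,0,13.8]],"roll":[0,0,0,0,0,0,0,0,0,0,0,0]}'
python3 -c "
from h import *
s=snap('side','s2');snap('wrist','w2');snap('scene','c2')
go(front(.032,.102))"
```

```text
t: 3.8
tcp_pos: [0.5997, 0.1802, 0.1111]
tool_rot: [0.966, -0.258, -0.001, 0.0]
force: [0.4, -0.5, -1.1]
finger_gap: 0.0
t 3.95 tcp [0.6003 0.1801 0.1121] th -0.523 gap -0.002 F [-0.6 -0.3  0.6] q6 2.21 z [-0.001 -0.    -1.   ]
dp cm [-1.17 -0.26  1.01] roll to -.523 -0.0
```

View pics/c2.png

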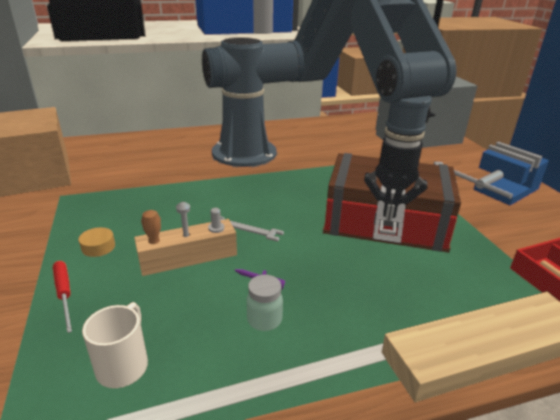

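View pics/w2.png

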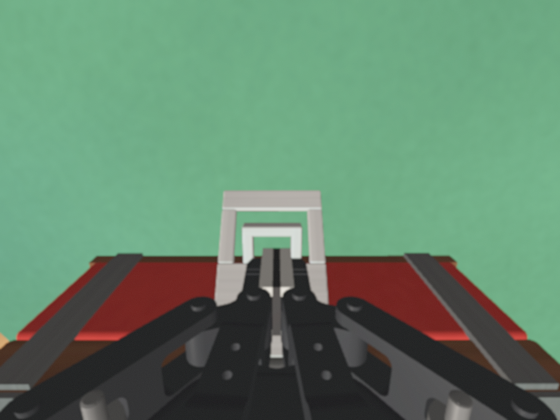

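The hasp is partway down, and the staple shows inside its slot at (272,240) in the wrist view. I'll finish the arc and press it shut.

```bash
python3 -m creep '{"claw":[0,0,0,0,0,0,0,0,0,0],"dp":[[-0.5,-0.1,0.6],[-1,-0.2,1],[-1.4,-0.2,1.1],[-1.8,-0.2,1.2],[-2.1,-0.2,1.3],[-2.4,-0.2,1.4],[-2.6,-0.2,1.4],[-2.75,-0.2,1.4],[-2.9,-0.2,1.4],[-2.9,-0.2,1.4]],"roll":[0,0,0,0,0,0,0,0,0,0]}'
python3 -c "
from h import *
s=snap('wrist','w3');snap('scene','c3')
go(front(.015,.098))"
```

```text
t: 4.95
tcp_pos: [0.5818, 0.195, 0.1001]
tool_rot: [0.966, -0.258, 0.006, -0.001]
force: [7.3, -5.8, 2.4]
finger_gap: -0.004
t 5.05 tcp [0.5818 0.1951 0.1001] th -0.523 gap -0.002 F [ 8.5 -5.7  2. ] q6 2.24 z [ 0.012 -0.001 -1.   ]
dp cm [-0.52  0.1   0.2 ] roll to -.523 -0.0
```

View pics/w3.png

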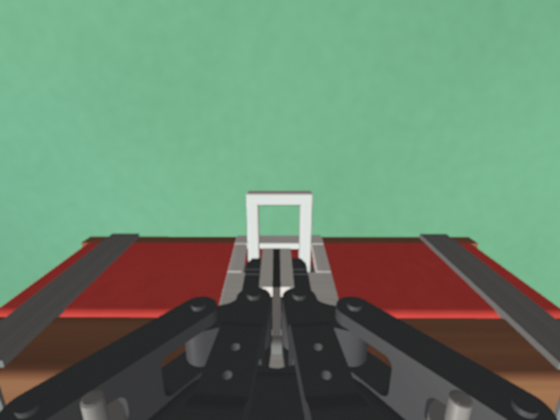

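It's pressing with about 10 N, so the hasp should be against the chest. I'll back off and check the angle.

```bash
python3 -m creep '{"claw":[0,0,0,0,0,0,0],"dp":[[1,0,0],[3,0,0],[4.5,0,-1],[6,0,-4],[6,0,-8],[6,0,-11],[6,0,-12]],"roll":[0,0,0,0,0,0,0]}'
python3 -c "
from h import *
S=snap('wrist','w4');s2=snap('scene','c4')
go(np.array([.4997,-.168,.25]))
P=pts(S);im=S['image'].astype(int)
m=(im.max(2)-im.min(2)<22)&(im.min(2)>120)
X=P[m];X=X[np.isfinite(X[:,0])];s=(X[:,:2]-C)@n;a=(X[:,:2]-C)@d
k=(np.abs(a)<.06)&(X[:,2]<.13)&(X[:,2]>.02)
k2=k&(s<.03)&((X[:,2]<.062)|(X[:,2]>.07)); 
for z in range(25,125,8):
  q=k2&(abs(X[:,2]*1000-z)<4)
  if q.sum()>3: print(z,q.sum(),np.median(s[q]).round(4),a[q].min().round(4),a[q].max().round(4))
q=k&(abs(X[:,2]-.067)<.003)&(s>.015);print('staple a',np.percentile(a[q],[1,99]),'s',s[q].max(),np.median(X[q,2]),q.sum())
"
```

```text
t: 5.75
tcp_pos: [0.6294, 0.1668, 0.2216]
tool_rot: [0.966, -0.259, 0.002, -0.001]
force: [1.2, 0.2, 0.3]
finger_gap: -0.002
t 5.85 tcp [0.6284 0.1667 0.2195] th -0.523 gap -0.004 F [-0.5 -0.5 -0.8] q6 2.18 z [ 0.001  0.001 -1.   ]
dp cm [ 5.57 35.42 -3.09] roll to -.523 -0.0
33 47 0.0127 -0.0286 0.0229
41 137 0.0118 -0.0294 0.0237
49 7 0.0031 -0.0238 0.0161
57 12 0.0109 -0.0242 0.0148
73 6 0.0105 -0.0289 0.0242
staple a [-0.01936349  0.01387734] s 0.05327534050195925 0.06666755346381634 616
```

View pics/w4.png

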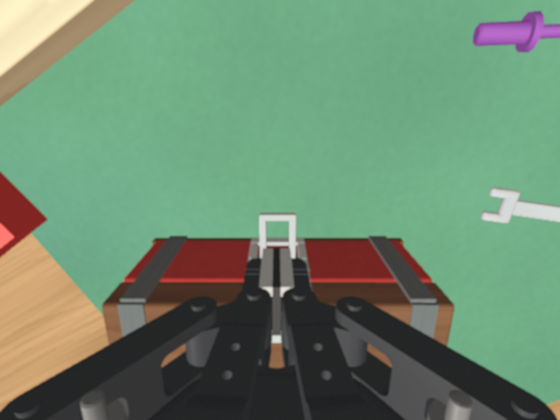

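View pics/c4.png

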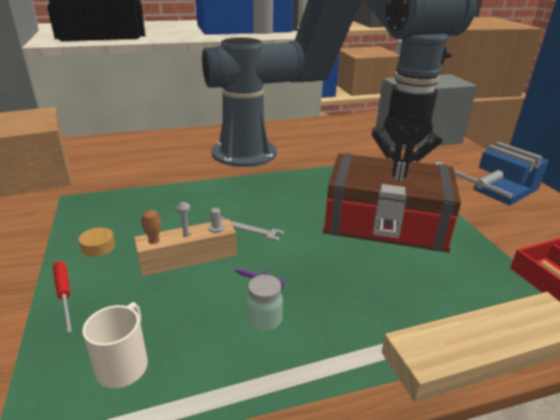

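```bash
python3 - <<'E'
from h import *
S=dict(np.load('pics/c4.npz'));P=pts(S);im=S['image'].astype(int)
m=(im.max(2)-im.min(2)<30)&(im.min(2)>100);m[:185]=0;m[245:]=0;m[:,:365]=0;m[:,415:]=0
X=P[m];X=X[np.isfinite(X[:,0])];s=(X[:,:2]-C)@n;a=(X[:,:2]-C)@d;z=X[:,2]
k=(s<.024)&(abs(a)<.04)&(z<.116)&(z>.076);k|=(z<.05)&(z>.03)&(s<.03)
for h in range(30,125,8):
  q=k&(abs(z*1000-h)<4)
  if q.any():print(h,q.sum(),np.median(s[q]).round(4),a[q].min().round(3),a[q].max().round(3))
p=np.polyfit(z[k],s[k],1);print('angle',-np.arctan(p[0]),p)
E
```

```text
30 1 -0.0014 -0.018 -0.018
38 4 0.0053 -0.018 0.018
46 4 0.0053 0.017 0.018
angle -0.4809598915528852 [ 0.52183151 -0.01673661]
```

```bash
python3 - <<'E'
from h import *
S=dict(np.load('pics/c4.npz'));P=pts(S);im=S['image']
for u in (381,391,400):
  for v in range(186,240,4):
    p=P[v,u];print(u,v,im[v,u],'s',((p[:2]-C)@n).round(4),'a',((p[:2]-C)@d).round(4),'z',p[2].round(4))
E
```

```text
381 186 [133 117 108] s -0.0255 a -0.0281 z 0.1292
381 190 [143 131 122] s -0.0025 a -0.0275 z 0.1316
381 194 [96 94 90] s 0.0034 a -0.0263 z 0.1251
381 198 [69 68 65] s 0.0088 a -0.0251 z 0.1184
381 202 [97 95 92] s 0.0074 a -0.0237 z 0.1079
381 206 [96 93 90] s 0.0096 a -0.0224 z 0.0993
381 210 [96 94 91] s 0.0066 a -0.0209 z 0.0876
381 214 [98 95 93] s 0.0081 a -0.0195 z 0.0784
381 218 [126 124 119] s 0.0047 a -0.018 z 0.0662
381 222 [147 144 139] s 0.0228 a -0.0173 z 0.0672
381 226 [158 153 148] s 0.0381 a -0.0166 z 0.0667
381 230 [130 125 121] s 0.0505 a -0.0158 z 0.0647
381 234 [99 90 87] s 0.0127 a -0.0125 z 0.0296
381 238 [85 33 29] s -0.0002 a -0.0103 z 0.0103
391 186 [161 153 146] s -0.0273 a -0.007 z 0.1314
391 190 [169 164 158] s -0.011 a -0.0064 z 0.1302
391 194 [105 102  98] s 0.0008 a -0.0056 z 0.1269
391 198 [77 75 72] s 0.0083 a -0.0046 z 0.1213
391 202 [100  97  93] s 0.003 a -0.0028 z 0.1087
391 206 [97 95 91] s 0.0096 a -0.0017 z 0.1027
391 210 [98 95 91] s 0.0086 a -0.0002 z 0.0923
391 214 [97 96 91] s 0.0113 a 0.0012 z 0.0839
391 218 [92 89 86] s 0.0099 a 0.0028
[... 197 characters left out ...]
1 238 [99 42 39] s 0.0006 a 0.0113 z 0.0149
400 186 [137 123 113] s -0.0346 a 0.0123 z 0.1305
400 190 [165 161 154] s -0.0158 a 0.0124 z 0.1306
400 194 [129 125 119] s 0.0005 a 0.0127 z 0.1295
400 198 [89 88 85] s 0.004 a 0.014 z 0.1219
400 202 [89 87 84] s 0.0083 a 0.0152 z 0.1146
400 206 [96 93 91] s 0.0066 a 0.0169 z 0.104
400 210 [98 95 91] s 0.0088 a 0.0183 z 0.0954
400 214 [97 94 92] s 0.0083 a 0.0199 z 0.0852
400 218 [97 93 90] s 0.0118 a 0.0212 z 0.0774
400 222 [99 94 91] s 0.013 a 0.0228 z 0.068
400 226 [90 79 76] s 0.0123 a 0.0245 z 0.0575
400 230 [106  66  63] s 0.0002 a 0.0273 z 0.0395
400 234 [102  45  42] s -0.0001 a 0.029 z 0.0287
400 238 [99 30 27] s -0.0006 a 0.0308 z 0.0177
```

The hasp reads about 0.08–0.1 rad from shut, which is within 0.2, with the staple through its slot. The purple look-alike has tipped over on the mat (524,33 in the wrist view). It's irrelevant and nothing touched it. On to the pin.

```bash
python3 -m creep '{"claw":[0,0,1,2,3,4,4.5,4.5,4.5,4.5,4.5,4.5],"dp":[[0,0,-2],[0.5,2,-3],[1,5.5,-3.1],[1.6,9.5,-3.1],[2.2,14,-3.1],[2.9,18.5,-3.1],[3.6,23,-3.1],[4.3,27.5,-3.1],[5,31.5,-3.1],[5.4,34,-3.1],[5.57,35.4,-3.1],[5.57,35.4,-3.1]],"roll":[0,0,0,0,0,0,0,0,0,0,0,0]}'
python3 -c "
from h import *
S=snap('wrist','w5');snap('side','s5')
go(np.array([.4997,-.168,.092]))
P=pts(S);X=P.reshape(-1,3);X=X[np.isfinite(X[:,0])]
k=np.hypot(X[:,0]-.5,X[:,1]+.168)<.03
t=X[k&(X[:,2]>.103)&(X[:,2]<.112)];print(len(t),t.mean(0),t.min(0),t.max(0))
"
```

```text
t: 7.05
tcp_pos: [0.4985, -0.1688, 0.2477]
tool_rot: [0.966, -0.26, -0.002, -0.001]
force: [-0.3, -0.4, 0.3]
finger_gap: 0.527
t 7.15 tcp [ 0.4994 -0.1671  0.2483] th -0.523 gap 0.526 F [0.6 0.6 0.2] q6 1.56 z [-0.002  0.002 -1.   ]
dp cm [ 0.11  0.08 15.63] roll to -.523 -0.0
399 [ 0.49994586 -0.16930578  0.10627742] [ 0.48945104 -0.17883237  0.10300273] [ 0.50937084 -0.15953329  0.10834629]
```

View pics/w5.png

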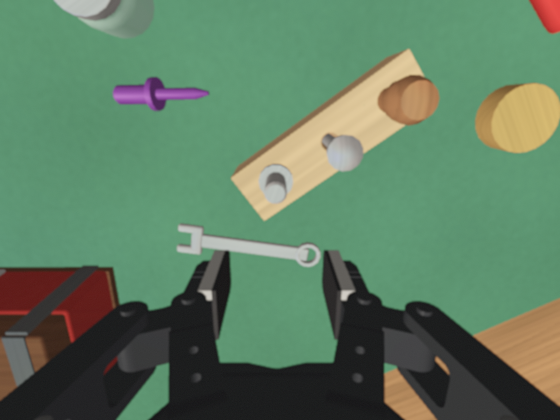

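View pics/s5.png

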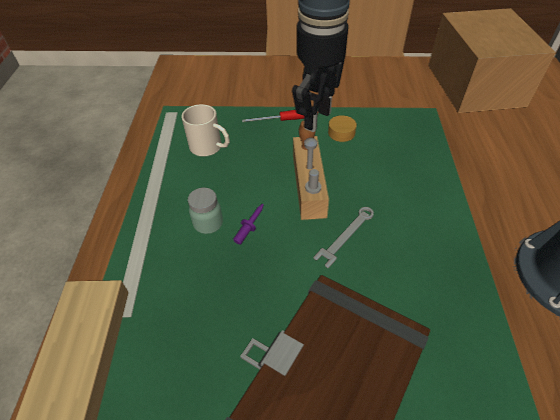

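In the wrist view the collared pin top is at (276,187), which puts it at (0.500,-0.169). That agrees with the other views. Descend and grip.

```bash
python3 -m creep '{"claw":[4.5,4.5,4.5,4.5,4.5,4.5,1.0,1.0,1.0,1.0,1.0,1.0],"dp":[[0.1,0.1,3],[0.1,0.1,7],[0.1,0.1,11],[0.1,0.1,14],[0.1,0.1,15.6],[0.1,0.1,15.6],[0.1,0.1,15.6],[0.1,0.1,15.6],[0.1,0.1,15.6],[0.1,0.1,15.6],[0.1,0.1,15.6],[0.1,0.1,15.6]],"roll":[0,0,0,0,0,0,0,0,0,0,0,0]}' 60
python3 -c "
from h import *
go([.4998,-.1685,.25])"
```

```text
t: 8.35
tcp_pos: [0.5009, -0.1697, 0.0944]
tool_rot: [0.966, -0.259, 0.001, -0.0]
force: [1.1, 2.2, 5.7]
finger_gap: 0.214
t 8.35 tcp [ 0.5009 -0.1697  0.0944] th -0.524 gap 0.214 F [1.1 2.2 5.7] q6 1.56 z [ 0.002 -0.001 -1.   ]
dp cm [ -0.12  -0.06 -15.56] roll to -.523 -0.001
```

```bash
python3 -m creep '{"claw":[1,1,1,1,1,1,1,1],"dp":[[0,0,-1],[0,0,-3],[0,0,-6],[0,0,-9.5],[0,0,-13],[0,0,-15],[0,0,-16],[0,0,-16]],"roll":[0,0,0,0,0,0,0,0]}'
python3 -c "
from h import *
snap('wrist','w6');S=snap('side','s6');T=snap('scene','c6')
go(front(.032,.25,-.0025))
for s in (S,T):
  X=pts(s).reshape(-1,3);t=manip.sense()['tcp_pos']
  k=(np.hypot(X[:,0]-t[0],X[:,1]-t[1])<.03)&(X[:,2]<t[2]-.015)&(X[:,2]>.09)
  X=X[k]
  for z in np.arange(.12,t[2]-.015,.008):
    q=abs(X[:,2]-z)<.004
    if q.sum()>2: print(z.round(3),q.sum(),X[q].mean(0).round(4),np.ptp(X[q],axis=0).round(4))
"
```

```text
t: 9.15
tcp_pos: [0.5004, -0.1699, 0.2546]
tool_rot: [0.966, -0.259, 0.001, 0.0]
force: [0.6, 0.4, -1.8]
finger_gap: 0.214
t 9.3 tcp [ 0.4992 -0.1691  0.2519] th -0.523 gap 0.215 F [-0.7  0.7 -1.5] q6 1.56 z [-0.003  0.002 -1.   ]
dp cm [ -9.86 -35.52   0.22] roll to -.523 -0.0
0.168 5 [ 0.4986 -0.1662  0.168 ] [0.0056 0.0042 0.0053]
0.176 15 [ 0.4989 -0.164   0.1763] [0.0095 0.0047 0.0069]
0.184 21 [ 0.4995 -0.1637  0.1843] [0.0094 0.0071 0.0079]
0.192 24 [ 0.4986 -0.1637  0.1924] [0.0113 0.0065 0.0076]
0.2 25 [ 0.4987 -0.164   0.2005] [0.0111 0.0052 0.0071]
0.208 13 [ 0.5    -0.1638  0.2067] [0.0108 0.0062 0.0046]
0.216 9 [ 0.4961 -0.155   0.2191] [0.025  0.0092 0.0014]
0.224 126 [ 0.4982 -0.1594  0.2244] [0.0323 0.031  0.0078]
0.232 25 [ 0.498  -0.1587  0.2323] [0.0248 0.0137 0.0078]
0.168 9 [ 0.5003 -0.1687  0.169 ] [0.0044 0.0042 0.0063]
0.176 17 [ 0.5009 -0.1691  0.1765] [0.0052 0.0096 0.0077]
0.184 19 [ 0.501  -0.1685  0.1834] [0.0092 0.0098 0.0076]
0.192 25 [ 0.5017 -0.1687  0.1918] [0.008  0.0106 0.0076]
0.2 23 [ 0.5012 -0.1681  0.2002] [0.0089 0.0113 0.0079]
0.208 23 [ 0.5014 -0.1687  0.208 ] [0.0081 0.0115 0.0074]
0.216 22 [ 0.5092 -0.1678  0.2184] [0.0126 0.031  0.0076]
0.224 99 [ 0.5046 -0.1698  0.2236] [0.0331 0.0332 0.0078]
0.232 39 [ 0.5056 -0.1704  0.2326] [0.0167 0.0286 0.0076]
```

View pics/c6.png

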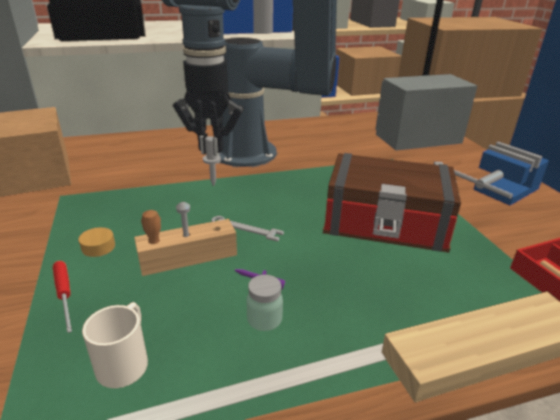

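View pics/w6.png

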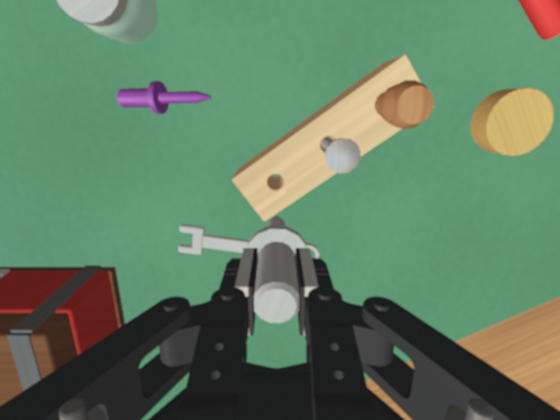

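The pin is held upright at (212,160) in the scene view, its hole in the block is empty, and it extends 38 mm from its middle up to the TCP. Carry it over the staple.

```bash
python3 -m creep '{"claw":[1,1,1,1,1,1,1,1,1,1,1,1],"dp":[[-0.2,-1,0],[-1,-3.5,0],[-2,-7,0],[-3.1,-11,0],[-4.2,-15,0],[-5.3,-19,0],[-6.4,-23,0],[-7.5,-27,0],[-8.6,-31,0],[-9.4,-34,0],[-9.8,-35.3,0],[-9.8,-35.5,0]],"roll":[0,0,0,0,0,0,0,0,0,0,0,0]}'
python3 -m creep '{"claw":[1,1,1,1,1,1],"dp":[[0,0,2],[0,0,5],[0,0,7],[0,0,8],[0,0,8],[0,0,8]],"roll":[0,0,0,0,0,0]}'
cat > m.py <<'E'
from h import *
import sys
k=sys.argv[1]
S=snap('side','s'+k);T=snap('scene','c'+k)
go(front(.032,.101,-.0025))
t=manip.sense()['tcp_pos']
for nm,s in (('side',S),('scene',T)):
  X=pts(s).reshape(-1,3);X=X[np.isfinite(X[:,0])]
  cam=-s['R'].T@s['t'];v=cam[:2]-t[:2];v/=np.linalg.norm(v)
  q=(np.hypot(X[:,0]-t[0],X[:,1]-t[1])<.016)&(X[:,2]<t[2]-.048)&(X[:,2]>t[2]-.073)
  if q.sum()<5: print(nm,'hidden');continue
  h=X[q];r=__import__('scipy.optimize').optimize.least_squares(lambda p:np.hypot(h[:,0]-p[0],h[:,1]-p[1])-.006,t[:2],loss='soft_l1',f_scale=.001).x
  print(nm,q.sum(),'shank',r.round(4),'s,a',((r-C)@n).round(4),((r-C)@d).round(4),'zmin',X[(np.hypot(X[:,0]-t[0],X[:,1]-t[1])<.012)&(X[:,2]>.072)][:,2].min())
for nm,s in (('s',S),('c',T)):
  u,v=map(int,proj(s,front(.032,.067,-.0025)));im=cv2.cvtColor(s['image'],4)
  c=im[max(0,v-70):v+40,max(0,u-70):u+70];cv2.imwrite(f'pics/{nm}{k}z.png',cv2.resize(c,None,fx=4,fy=4,interpolation=2))
E
python3 m.py 7
```

```text
t: 10.5
tcp_pos: [0.5919, 0.1888, 0.252]
tool_rot: [0.966, -0.257, -0.001, 0.0]
force: [-0.0, -0.3, -1.8]
finger_gap: 0.216
t: 11.1
tcp_pos: [0.5932, 0.1862, 0.1739]
tool_rot: [0.966, -0.259, 0.0, -0.0]
force: [-0.0, -1.0, -1.6]
finger_gap: 0.214
t 11.2 tcp [0.5936 0.1866 0.1747] th -0.524 gap 0.212 F [-0.2 -0.6 -1.7] q6 2.22 z [ 0.003  0.    -1.   ]
dp cm [-0.28  0.03  7.37] roll to -.523 -0.001
side 19 shank [0.5917 0.1871] s,a 0.0328 -0.003 zmin 0.08662703307201079
scene 60 shank [0.5918 0.1875] s,a 0.0326 -0.0025 zmin 0.0847912087905972
```

```bash
python3 -c "
import cv2,numpy as np
a=cv2.imread('pics/s7z.png');b=cv2.imread('pics/c7z.png');h=min(a.shape[0],b.shape[0]);o=np.hstack([a[:h],b[:h]]);print(o.shape);cv2.imwrite('pics/z7.png',cv2.resize(o,(800,int(800*o.shape[0]/o.shape[1]))))"
```

```text
(440, 1120, 3)
```

View pics/z7.png

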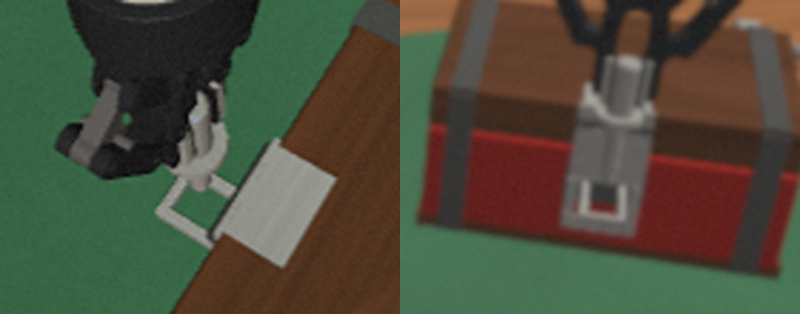

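Both views put the shank at s = 32.7 mm, a = -2.7 mm, against targets of 32 and -2.5. In the side view its tip at (200,185) is above the loop. Lower it.

```bash
python3 -m creep '{"claw":[1,1,1,1,1,1,1,1,1],"dp":[[0,0,1],[0,0,2],[0,0,3],[0,0,4],[0,0,5],[0,0,6],[0,0,6.8],[0,0,7.2],[0,0,7.2]],"roll":[0,0,0,0,0,0,0,0,0]}'
python3 m.py 8;python3 -c "
import cv2,numpy as np
a=cv2.imread('pics/s8z.png');b=cv2.imread('pics/c8z.png');h=min(a.shape[0],b.shape[0]);o=np.hstack([a[:h],b[:h]]);cv2.imwrite('pics/z8.png',cv2.resize(o,(800,int(800*o.shape[0]/o.shape[1]))))"
```

```text
t: 12.1
tcp_pos: [0.5927, 0.1869, 0.1015]
tool_rot: [0.966, -0.259, 0.0, -0.0]
force: [-0.5, -0.2, -0.5]
finger_gap: 0.214
t 12.2 tcp [0.5928 0.1869 0.1015] th -0.523 gap 0.213 F [-1.3  0.1 -0.4] q6 2.22 z [ 0.  0. -1.]
dp cm [-0.17 -0.    0.05] roll to -.523 -0.0
side hidden
scene 42 shank [0.5905 0.1878] s,a 0.0314 -0.0029 zmin 0.07202554325539955
```

View pics/z8.png

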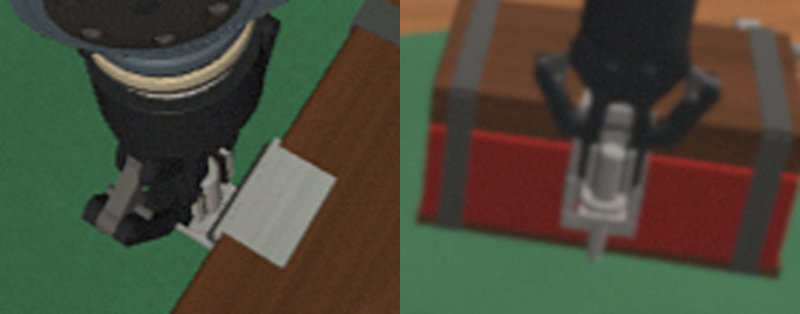

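The shank shows below the loop at (597,250), and the wrist load has dropped from -1.7 to -0.4 N, so the collar is touching. I'll nudge down 1 mm and open.

```bash
python3 -m creep '{"claw":[1,1,1.6,2.2,3.0,4,4.5,4.5,4.5],"dp":[[0,0,0.1],[0,0,0.1],[0,0,0.1],[0,0,0.1],[0,0,0.1],[0,0,0.1],[0,0,0.1],[0,0,0.1],[0,0,0.1]],"roll":[0,0,0,0,0,0,0,0,0]}'
python3 -m creep '{"claw":[4.5,4.5,4.5,4.5,4.5,4.5,4.5,4.5],"dp":[[0,0,-0.5],[0,0,-2],[0,0,-5],[0,0,-9],[0,0,-13],[0,0,-16],[4,6,-16],[8,12,-16]],"roll":[0,0,0,0,0,0,0,0]}'
python3 - <<'E'
from h import *
from scipy.optimize import least_squares
T=snap('scene','c9');S=snap('side','s9');go([.6,.1,.3])
st=front(.032,.067,-.0025)
for nm,s in (('side',S),('scene',T)):
  X=pts(s).reshape(-1,3);X=X[np.isfinite(X[:,0])]
  h=X[(np.hypot(X[:,0]-st[0],X[:,1]-st[1])<.03)&(X[:,2]>.060)&(X[:,2]<.13)];sf=(h[:,:2]-C)@n;h=h[sf>.016]
  print(nm,'top',h[:,2].max(),np.percentile(h[:,2],98))
  for lo,hi,r in ((.078,.09,.01),(.09,.108,.01)):
    q=h[(h[:,2]>lo)&(h[:,2]<hi)];p=least_squares(lambda p:np.hypot(q[:,0]-p[0],q[:,1]-p[1])-r,st[:2],loss='soft_l1',f_scale=.001).x
    print(lo,len(q),p.round(4),'err mm',((p-st[:2])*1000).round(1))
P=pts(T)
for u,v in ((381,202),(381,210),(400,206),(400,214),(400,222),(401,226),(379,236),(400,236)): p=P[v,u];print(u,v,'s',((p[:2]-C)@n).round(4),'z',p[2].round(4))
a=cv2.imread('pics/s9.png')[280:400,180:340];b=cv2.imread('pics/c9.png')[150:270,310:470]
cv2.imwrite('pics/z9.png',cv2.resize(np.hstack([a,b]),(800,300),interpolation=2))
E
```

```text
t: 13.1
tcp_pos: [0.5926, 0.1869, 0.1002]
tool_rot: [0.966, -0.259, -0.0, 0.0]
force: [0.2, -0.3, 0.9]
finger_gap: 0.526
t: 13.9
tcp_pos: [0.5999, 0.0875, 0.2638]
tool_rot: [0.967, -0.257, 0.003, -0.001]
force: [0.5, -1.0, -0.1]
finger_gap: 0.526
t 14.0 tcp [0.6002 0.0817 0.2623] th -0.529 gap 0.522 F [-0.4  0.2 -0.5] q6 2.05 z [ 0.003 -0.003 -1.   ]
dp cm [-0.92 -1.57 -3.77] roll to -.523 -0.006
side top 0.11599525307177831 0.11486280658713655
0.078 39 [0.5917 0.1877] err mm [ 0.4 -0.1]
0.09 62 [0.5917 0.1879] err mm [0.4 0. ]
scene top 0.11505468497256069 0.1138184570944986
0.078 47 [0.5904 0.188 ] err mm [-0.8  0.2]
0.09 72 [0.5907 0.188 ] err mm [-0.6  0.2]
381 202 s 0.0097 z 0.1092
381 210 s 0.0077 z 0.0883
400 206 s 0.0062 z 0.1037
400 214 s 0.0086 z 0.0854
400 222 s 0.0106 z 0.0665
401 226 s 0.0009 z 0.0507
379 236 s 0.003 z 0.017
400 236 s 0.0014 z 0.0244
```

View pics/z9.png

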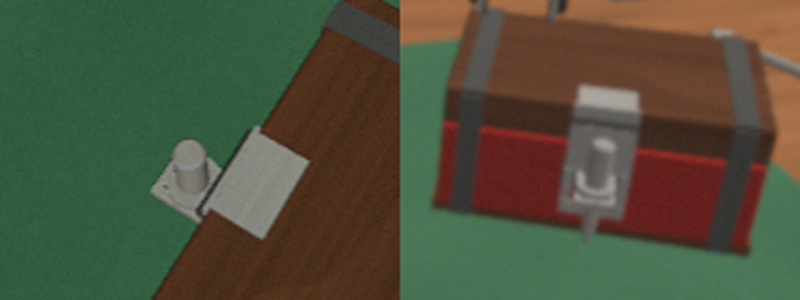

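```bash
python3 -m creep '{"claw":[4.5,4.5,4.5,4.5,4.5],"dp":[[0,0,0],[0,0,0],[0,0,0],[0,0,0],[0,0,0]],"roll":[0,0,0,0,0]}'
python3 -c "
from h import *
print(workorder.sign_off())"
```

```text
t: 14.5
tcp_pos: [0.5989, 0.0881, 0.2602]
tool_rot: [0.966, -0.258, -0.0, -0.0]
force: [-0.2, 0.1, 0.2]
finger_gap: 0.522
the job is handed in; nothing more can be done
None
```

The chest is locked and the job is handed in at about 14.5 s. I swung the hasp shut with closed fingertips, then took the collared pin from the block and seated it in the staple's loop. I then let go and moved the arm clear.

- **Pin:** its top is at about 114.5 mm, which puts its middle 3–4 mm below the staple point. It is within about 1 mm sideways in both the scene and side views, and it stands upright.
- **Hasp:** it reads about 0.08–0.1 rad from shut, inside the 0.2 rad limit but not fully flat. The finger stopped about 5 mm short of where I expected, at roughly 10 N. I think it met the hinge knuckle first, and I did not press again. Depth readings on the hasp scattered by a few millimetres.
- **Forces:** the highest wrist force I read was about 10 N, taken at the end of each move. At hand-in it was near zero and the gripper was clear.
- **Other:** the purple look-alike fell over on the mat early on, before the gripper came near it. I left it alone.

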